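# Free the pawl of the arbor press and press the wheel bearing home

### The job

A wheel bearing has been started in its hub under the ram of the small arbor press, and a ratchet pawl holds the press lever up. With the fingertips, press the pawl's thumb tab down until the pawl throws over and stays clear of the ratchet teeth, then push the lever down, without forcing it, until the bearing is fully home in the hub. Grasp and lift nothing: leave the hub on its plate and the spare bearing, spacer tube and oil bottle where they stand.

Things in the scene. Friction and masses are not known exactly. Their poses are not given: they have to be found in the camera images.
- press: Arbor press of dark blue-grey cast iron, bolted to the worktop: base 230 x 125 mm; head 64 mm wide, 132 to 220 mm high; column at the back; square steel ram (22 mm) up to 250 mm high, at x = -20 mm. Origin: centre of the base at worktop height. Own x points to the back of the press, y to the left seen by the robot, z up. Lever on its right side (y = -52 mm), ratchet wheel and pawl on its left (y = +43.5 mm).
- lever_shaft (a point): Point on the lever's axis of rotation (the pinion shaft, parallel to the press's y), in the plane in which the lever swings; 172 mm above the worktop.
- press_lever (a joint): Lever angle, rad: 0 = points to the front (-x of the press) and 48 degrees up; grows as it is pushed down (0.84 = level). Starts at 0.05 to 0.4 and stays where it is left. With the pawl in the teeth it goes down one tooth (0.35) at most, then stops hard. Pawl off: 2 N at the grip; from about 0.7, where the ram meets the bearing, about 10 N; stops hard at about 1.4, bearing home.
- lever_grip (a point): On the axis of the lever's black cylindrical grip (25 mm diameter, 117 to 185 mm from the shaft axis, round end 12 mm farther), 155 mm from the shaft axis: 0.23 to 0.29 m high at the start, about 0.09 m when the bearing is home.
- pawl_pin (a point): Point on the pawl's axis of rotation (its pin, parallel to the press's y), in the middle of the pawl's thickness; 205 mm above the worktop, 45 mm in front of the shaft axis.
- pawl (a joint): Pawl angle about its pin, rad: below 0.15 = nose in the ratchet teeth; grows as the thumb tab goes down. A steel ball (24 mm) on a stem 42 mm above the pin leans back and keeps the nose in; turned past about 0.4 the ball falls over to the front and takes the pawl by itself to its stop at 0.95, where it stays clear of the teeth. 1 N at the tab turns it, up to 6 N if the lever was pushed against it.
- pawl_tab (a point): Middle of the top of the pawl's thumb tab, a steel plate 26 x 26 x 5 mm, 47 mm in front of the pin, in front of the press head on its left. Nose in the teeth: about 234 mm above the worktop, sloping up to the front by 14 degrees; it goes down on an arc about the pin and lies 51 mm lower at the stop.
- hub: Hub (sprocket carrier) of turned aluminium, loose on the round steel plate of the press, under the ram: flange 106 mm, boss 72 mm diameter, 30 mm high. Origin: centre of its underside, 36 mm above the worktop, z up. Not to be touched.
- bearing_seat (a joint): How far the wheel bearing (47 mm outside, 14 mm high, tight in its bore) has gone into the hub from where it was started, m: 0 to 0.0015 at the start (about 11 mm proud of the hub), 0.011 = fully home, its top level with the hub's top.
- spare_bearing: Second wheel bearing, 47 mm diameter, 14 mm high, loose on the worktop to the left of the press. Origin: centre of its underside. Bystander.
- axle_spacer: Steel spacer tube, 25 mm diameter, 62 mm high, standing loose on its end on the worktop to the left of the press. Origin: centre of its underside. Bystander.
- oil_bottle: Oil dropper bottle, 53 mm diameter, 142 mm high, standing loose on the worktop to the left of the press, towards its back. Origin: centre of its underside. Bystander.

How it is judged:
By the outcome, as a careful person would: the job done as asked, in the order asked, and still so for the second after the job is handed in, with the robot touching nothing.
It also fails if it takes over 45 s, if anything falls off the work surface, if the arm or the gripper's body presses on something with over 40 N, if the wrist force passes 120 N, or if a joint passes its speed limit or range.

### The arm

A 6-joint arm with a two-finger parallel gripper is mounted at the origin on a cart in front of the work surface, level with it; the furniture and walls round the work are solid. World frame = base frame: x ahead of the robot, y to its left, z up, the work surface at z = 0. Lengths are in m, angles in degrees, forces in N, time in s.
With the tool pointing down it reaches from about 0.325 to 0.85 m from the base axis. Payload 15.5 kg.
Tool frame: the origin (TCP) lies at the very end of the fingers, on their centre line; the grasp point (between the pads) lies arm.grip_depth behind it (arm.grip_depth is the distance from the TCP to the grasp point, in m); z points along the fingers, y is the line along which they close (so a half turn about z gives the same grasp; the last joint's range is limited). The gripper opens to 91 mm and grips with 3 to 60 N. Pads are 32 mm wide; open, the fingers measure 118 mm over their backs; the gripper's body (76 mm by 178 mm) begins 60 mm behind the grasp point.
Start: joints at [64.085, 28.281, 77.091, -0, 74.628, -5.472], TCP at [0.218, 0.586, 0.214] pointing down, gripper open.
Joint ranges: [-166.48, 166.48], [-47.26, 123.95], [12.59, 153.08], [-70.14, 250.14], [6.76, 159.57], [-176.63, 176.63]. Speed limits (degrees/s): [108.29, 108.29, 147.25, 172.46, 172.46, 172.46].

### API

Orientations are given as a 3x3 rotation matrix whose columns are the frame's x, y, z axes.
In Python, from rig import arm gives the robot as it stands. Calls block until the motion is done:
- arm.move_to(position, orientation): joint-space move of the TCP to a pose.
- arm.move_l(position, orientation=None, feed=0.15): straight line of the TCP; orientation=None keeps the orientation; feed is the mean speed in m/s.
- arm.move_joints(angles): joint-space move.
- arm.grip(opening): finger opening in m; the grip force is fixed at half the most; returns when the fingers have stopped.
- arm.sleep(seconds).
- arm.solve_ik(position, orientation): joint angles nearest the present ones, or None.
- arm.snapshot(name): name is "scene" or "top" or "wrist"; returns the picture (480x640x3 uint8, red, green, blue); there is no depth.
- arm.get_calibration(name): a dict with "intrinsics" (3x3 intrinsics, pixels), "cam_to_world" (4x4, takes a point from camera to world coordinates). Camera axes: x right, y down, z forward; pixel columns grow to the right and rows downward; lengths in m; the calibration is good to about 2 mm. A picture is of the moment at which its call begins: read the wrist's pose just before it. get_calibration takes no time and is no camera call; for the wrist camera it gives the pose at the moment of the call.
A pose or a line that the arm cannot do raises arm.Unreachable and nothing moves.
- arm.sign_off(): hands the job in; it is judged then, once.
Readings, each from a call of its own:
- arm.current_t(): time.
- arm.current_joint_positions(): joint angles.
- arm.current_dq(): joint speeds.
- arm.current_tau(): joint torques, N m.
- arm.current_ee_pos(): TCP position.
- arm.current_tool_rot(): TCP orientation.
- arm.current_force(): force on the tool from outside, world axes, zero at the start.
- arm.current_torque(): the same for the moment, N m.
- arm.current_width(): finger opening in m.
- arm.current_grasp_force(): force on a finger pad.
Only numpy, scipy, OpenCV 4.12 (cv2) and the standard library are available. Lean on these libraries where they do the work, as an engineer would, in place of code of your own. Each camera call takes 0.05 s, during which the arm holds its last target. There are 200 camera calls.

## Working session

There is one attempt and no reset: what is moved stays moved. The work goes in short steps, each a Python script; the robot and the scene stay as the last script left them, time stands still between calls to the robot, and variables do not carry over. Pictures are saved under pics/ and viewed, at most 10 in all, crops included, and the job is handed in when it is done.

```bash
mkdir -p pics; ls; python3 - <<'E'
from rig import arm
import cv2,numpy as np
np.set_printoptions(precision=4,suppress=True)
for n in("scene","top"):
    cv2.imwrite(f"pics/{n}0.png",arm.snapshot(n)[:,:,::-1]); c=arm.get_calibration(n); print(n,c["intrinsics"],c["cam_to_world"])
print(arm.current_t(),arm.grip_depth)
E
```

```text
pics
scene [[470.3676   0.     317.539 ]
 [  0.     470.3676 237.2248]
 [  0.       0.       1.    ]] [[ 0.6462 -0.5651  0.5129  0.1973]
 [-0.7631 -0.4731  0.4402 -0.1898]
 [-0.0061 -0.6759 -0.737   0.8001]
 [ 0.      0.      0.      1.    ]]
top [[532.3477   0.     314.956 ]
 [  0.     532.3477 237.6337]
 [  0.       0.       1.    ]] [[ 0.0231 -0.997   0.0742  0.5573]
 [-0.999  -0.0259 -0.0365  0.2005]
 [ 0.0383 -0.0733 -0.9966  1.1275]
 [ 0.      0.      0.      1.    ]]
0.1 0.0188
```

View pics/scene0.png

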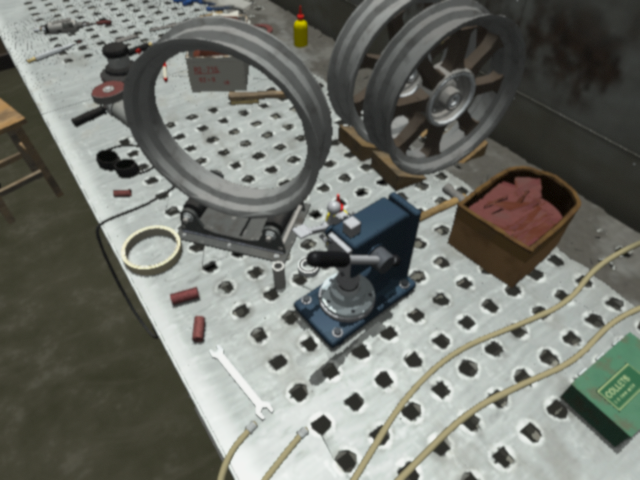

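View pics/top0.png

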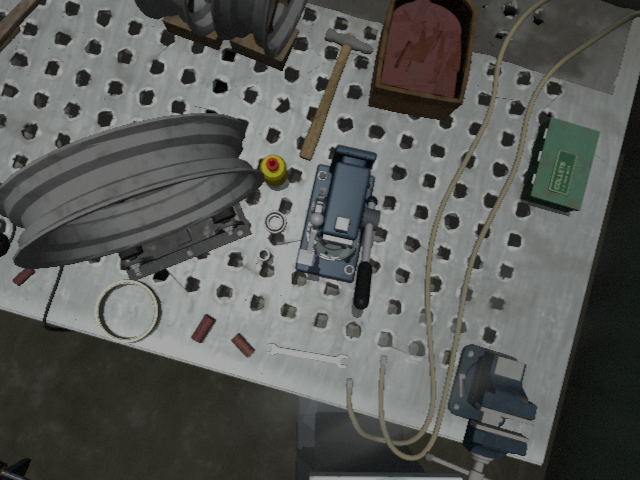

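Scene: the press is at about (357,275), with the lever grip at about (328,259). Top: the press is at about (337,215), with the grip at about (363,285) and the bottle, ring and tube to its left. I'll enlarge both.

```bash
python3 - <<'E'
import cv2,numpy as np
a=cv2.imread("pics/scene0.png")[180:350,270:430]; b=cv2.imread("pics/top0.png")[140:310,250:410]
cv2.imwrite("pics/z1.png",np.hstack([cv2.resize(x,None,fx=2.5*1,fy=2.5,interpolation=cv2.INTER_CUBIC) for x in(a,b)]))
E
```

```text
(no output)
```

View pics/z1.png

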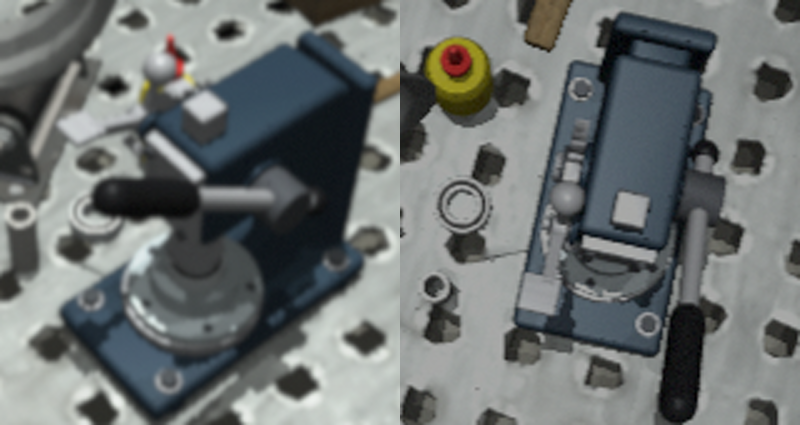

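```bash
cat > h.py <<'E'
from rig import arm
import cv2,numpy as np
from scipy.optimize import least_squares
np.set_printoptions(precision=4,suppress=True)
def proj(n,P,c=None):
    c=c or arm.get_calibration(n); T=np.linalg.inv(c["cam_to_world"]); p=T[:3,:3]@P+T[:3,3]; q=c["intrinsics"]@p; return q[:2]/q[2]
E
python3 - <<'E'
from h import *
C={n:arm.get_calibration(n) for n in("scene","top")}
L=lambda x,y:("scene",270+x/2.5-.2,180+y/2.5-.2); R=lambda x,y:("top",250+(x-400)/2.5-.2,140+y/2.5-.2)
def tri(a,b):
    f=lambda P:np.r_[proj(a[0],P,C[a[0]])-a[1:],proj(b[0],P,C[b[0]])-b[1:]]
    r=least_squares(f,[.6,.2,.2]);return r.x,r.fun
for k,a,b in[("tab",L(82,126),R(541,293)),("ram",L(205,104),R(630,209)),("ball",L(160,67),R(568,199)),("gripend",L(103,195),R(678,408)),("screwFR",L(168,380),R(648,323))]: print(k,*tri(a,b))
obs=[("ram",L(205,104)),("ram",R(630,209)),("tab",L(82,126)),("tab",R(541,293)),("ge",L(103,195)),("ge",R(678,408)),("ball",L(160,67)),("ball",R(568,199)),
("cFL",R(515,322)),("cFR",R(657,355)),("cBL",R(573,62)),("cFL",L(62,310)),("cBR",L(363,264))]
def model(k,p):
    x,y,t,s,q,hb=p; l=np.deg2rad(48)-q; e=.187
    P={"ram":(-.02,0,.25),"tab":(s-.092,.0435,.234),"ge":(s-e*np.cos(l),-.052,.172+e*np.sin(l)),"ball":(s-.045+.012,.0435,.205+.042),"cFL":(-.115,.0625,hb),"cFR":(-.115,-.0625,hb),"cBL":(.115,.0625,hb),"cBR":(.115,-.0625,hb)}[k]
    c,n=np.cos(t),np.sin(t); return np.array([x+c*P[0]-n*P[1],y+n*P[0]+c*P[1],P[2]])
f=lambda p:np.concatenate([proj(o[0],model(k,p),C[o[0]])-o[1:] for k,o in obs])
r=least_squares(f,[.62,.17,-.1,.0,.2,.02],loss="soft_l1",x_scale=.01);print(r.x)
for (k,o),e in zip(obs,f(r.x).reshape(-1,2)):print(k,o[0],e,model(k,r.x))
E
```

```text
tab [0.5913 0.1814 0.2281] [-0.1419  0.0148  0.1028 -0.1008]
ram [0.6487 0.1232 0.2422] [-0.3592  0.0448  0.2748 -0.2416]
ball [0.6536 0.1653 0.2467] [-0.1973  0.0233  0.1441 -0.1313]
gripend [0.5176 0.0961 0.2891] [ 0.8429 -0.0904 -0.6754  0.653 ]
screwFR [0.5757 0.0883 0.0249] [ 0.1821 -0.0207 -0.1473  0.1373]
[ 0.6698  0.1179 -0.204   0.0033  0.1719  0.0173]
ram scene [ 0.9922 -3.4053] [0.6502 0.1219 0.25  ]
ram top [ 1.4441 -1.5642] [0.6502 0.1219 0.25  ]
tab scene [ 1.2637 -1.744 ] [0.5917 0.1785 0.234 ]
tab top [ 1.9455 -0.457 ] [0.5917 0.1785 0.234 ]
ge scene [1.2361 0.2734] [0.5185 0.0961 0.2875]
ge top [-0.8095  0.0571] [0.5185 0.0961 0.2875]
ball scene [-2.2908  0.8851] [0.6495 0.1665 0.247 ]
ball top [-0.6376  2.3042] [0.6495 0.1665 0.247 ]
cFL top [-2.0706  2.1442] [0.5698 0.2024 0.0173]
cFR top [-0.4426  2.4973] [0.5445 0.08   0.0173]
cBL top [-0.4462 -0.026 ] [0.795  0.1558 0.0173]
cFL scene [-3.9762 -0.1073] [0.5698 0.2024 0.0173]
cBR scene [1.7548 0.3321] [0.7697 0.0334 0.0173]
```

```bash
cat >> h.py <<'E'
def Rdown(t,s=1):  # tool y along press x
    y=s*np.array([np.cos(t),np.sin(t),0]); z=np.array([0,0,-1.]); return np.c_[np.cross(y,z),y,z]
YAW=-.204
E
python3 - <<'E'
from h import *
T=np.eye(4);T[:3,:3]=arm.current_tool_rot();T[:3,3]=arm.current_ee_pos()
c=arm.get_calibration("wrist");print(T[:3,:3],"\ncam in tool",np.linalg.inv(T)@c["cam_to_world"],c["intrinsics"][0])
for s in(1,-1):print(s,arm.solve_ik([.5,.17,.42],Rdown(YAW,s)),arm.solve_ik([.587,.18,.21],Rdown(YAW,s)))
R=arm.current_tool_rot()
arm.move_l([.17,.42,.42],feed=.3)
j=[arm.solve_ik([.47,.17,.42],Rdown(YAW,s)) for s in(1,-1)]
cur=np.array(arm.current_joint_positions());k=min((x for x in j if x is not None),key=lambda x:abs(x[5]))
print(k);arm.move_joints(k)
arm.grip(0)
print(proj("wrist",np.array([.591,.18,.23])),proj("wrist",np.array([.518,.096,.287])),arm.current_t())
cv2.imwrite("pics/w1.png",arm.snapshot("wrist")[:,:,::-1])
cc=arm.get_calibration("wrist");np.savez("w1.npz",K=cc["intrinsics"],T=cc["cam_to_world"]);print(cc["cam_to_world"])
E
```

```text
[[-0.937   0.3493 -0.0005]
 [ 0.3493  0.937  -0.001 ]
 [ 0.0001 -0.0011 -1.    ]] 
cam in tool [[ 0.0011 -0.9611 -0.2763  0.0787]
 [ 1.      0.0011  0.0001 -0.0003]
 [ 0.0002 -0.2763  0.9611 -0.1713]
 [ 0.      0.      0.      1.    ]] [334.0629   0.     321.1413]
1 [12.2981 12.4093 70.102  -0.     97.4887 23.9864] [11.4773 27.5919 79.018  -0.     73.39   23.1656]
-1 [  12.2981   12.4093   70.102    -0.       97.4887 -156.0136] [  11.4773   27.5919   79.018    -0.       73.39   -156.8344]
[13.0365  9.7134 73.5773 -0.     96.7093 24.7248]
[429.8567 182.0412] [384.045  287.3512] 3.9667
[[ 0.9795 -0.1938 -0.0554  0.4852]
 [-0.2015 -0.9414 -0.2706  0.2464]
 [ 0.0003  0.2763 -0.9611  0.5913]
 [ 0.      0.      0.      1.    ]]
```

View pics/w1.png

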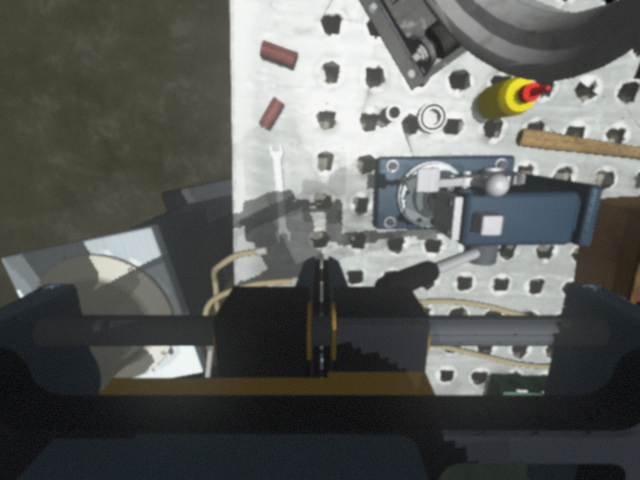

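The wrist view shows the tab at (427,180), the ball at (497,182), the ram top at (489,226), the grip end at about (392,287) and the base's left edge aligned with the image. I'll refine with all three views.

```bash
python3 - <<'E'
from h import *
w=np.load("w1.npz");C={n:arm.get_calibration(n) for n in("scene","top")};C["w"]={"intrinsics":w["K"],"cam_to_world":w["T"]}
L=lambda x,y:("scene",270+x/2.5-.2,180+y/2.5-.2); R=lambda x,y:("top",250+(x-400)/2.5-.2,140+y/2.5-.2);W=lambda x,y:("w",x,y)
for k,*o in[("tab",L(82,126),R(541,293),W(427,180)),("ram",L(205,104),R(630,209),W(489,226)),("ball",L(160,67),R(568,199),W(497,182))]:
    r=least_squares(lambda P:np.concatenate([proj(a[0],P,C[a[0]])-a[1:] for a in o]),[.6,.2,.2]);print(k,r.x,r.fun)
E
```

```text
tab [0.5902 0.1819 0.227 ] [-0.7672  0.7332 -0.1974  0.578   1.0013  0.1542]
ram [0.6463 0.1224 0.2419] [-0.9119  1.1854  0.6698  1.2387  1.4723 -0.4518]
ball [0.6552 0.1675 0.2434] [-0.6483  0.3804 -1.2134 -0.8796  0.0444  0.9835]
```

```bash
python3 - <<'E'
from h import *
R=Rdown(YAW); p=np.array([.586,.182,.29])
arm.move_to(p,R); arm.move_l([p[0],p[1],.245],R,feed=.1); f0=np.array(arm.current_force());print(f0)
for z in np.arange(.240,.203,-.004):
    arm.move_l([p[0],p[1],z],R,feed=.06); f=np.array(arm.current_force())-f0;print(round(z,3),f)
    if abs(f).max()>15:break
cv2.imwrite("pics/s1.png",arm.snapshot("scene")[:,:,::-1])
arm.move_l([p[0],p[1],.29],R,feed=.15)
arm.move_l([.47,.17,.42],R,feed=.25)
cv2.imwrite("pics/w2.png",np.hstack([cv2.resize(arm.snapshot("wrist")[100:300,340:620,::-1],(800//2,286)),cv2.resize(arm.snapshot("scene")[180:350,270:430,::-1],(304,286))[:,:]]))
print(arm.current_t())
E
```

```text
[-0.2848  0.2713  0.5389]
0.24 [ 0.0395  0.1207 -1.1148]
0.236 [ 0.9581 -0.1325 -0.0664]
0.232 [ 0.2942 -0.1017 -0.2014]
0.228 [0.5031 0.1036 0.73  ]
0.224 [ 0.8439 -0.3471 -0.3406]
0.22 [ 0.5379  0.1084 -0.6633]
0.216 [ 0.9091 -0.4503  0.0542]
0.212 [ 0.2142 -0.2703 -1.0019]
0.208 [ 0.0913 -0.5598 -0.6255]
0.204 [ 0.2388 -0.2837 -0.5953]
9.575
```

View pics/w2.png

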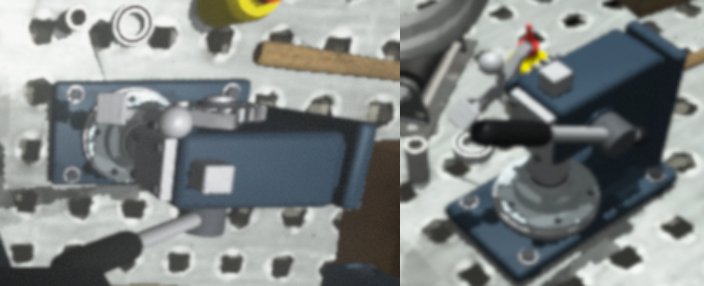

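The pawl is thrown over: the ball has swung forward to about (178,124) in the crop and the tab has dropped. Next is the lever, following its arc and watching the force.

```bash
cat > lever.py <<'E'
from h import *
PX,PY,S=.6698,.1179,.0033
c,s=np.cos(YAW),np.sin(YAW)
def pose(q,off=.0125,r=.155):
    l=np.deg2rad(48)-q; a=max(-l,0)
    x=S-r*np.cos(l)+off*np.sin(l); z=.172+r*np.sin(l)+off*np.cos(l); y=-.052
    R=np.c_[[-s*1,c,0],[c*np.cos(a),s*np.cos(a),np.sin(a)],[c*np.sin(a),s*np.sin(a),-np.cos(a)]]
    assert abs(np.linalg.det(R)-1)<1e-9
    n=np.array([c*np.sin(l),s*np.sin(l),np.cos(l)])
    return np.array([PX+c*x-s*y,PY+s*x+c*y,z]),R,n
E
python3 - <<'E'
from lever import *
for q in(0,.5,1,1.45):print(pose(q)[0],arm.solve_ik(*pose(q)[:2]))
p,R,_=pose(.05,.05); arm.move_to(p,R); 
f0=np.array(arm.current_force())
q=.05
while q<1.30:
    p,R,n=pose(q); arm.move_l(p,R,feed=.06); f=np.array(arm.current_force())-f0
    print(round(q,3),f,round(-0+f@n,1),arm.current_t())
    if np.linalg.norm(f)>22:break
    q+=.0625 if q<1.0 else .05
E
```

```text
[0.57   0.0854 0.2956] [ 2.5893 20.3889 77.2257 -0.     82.3854 14.2777]
[0.5233 0.0951 0.2352] [ 3.8655 19.5407 88.5102 -0.     71.9491 15.5539]
[0.5107 0.0977 0.1593] [  6.1846  20.2827 102.9011  -3.8235  48.0252  20.2122]
[0.5312 0.0935 0.0932] [ 12.4528  28.9953 124.699  245.4295  14.978  135.4697]
0.05 [ 1.7583 -0.054  -1.64  ] 0.1 11.1083
0.113 [ 1.4432 -0.248  -0.4984] 0.6 11.4167
0.175 [ 1.2646  1.0874 -0.596 ] 0.2 11.725
0.237 [ 1.6564  0.8083 -0.847 ] 0.1 12.0333
0.3 [ 0.7936  1.282  -0.712 ] -0.3 12.3417
0.362 [1.4818 0.7336 0.271 ] 0.8 12.65
0.425 [ 2.1248 -0.3333 -0.0282] 0.8 12.9583
0.487 [1.2132 1.0173 0.014 ] 0.4 13.2667
0.55 [ 1.7849  0.2314 -0.8792] -0.4 13.575
0.613 [0.9844 0.7286 0.6968] 0.9 13.8833
0.675 [ 2.0947 -0.327   0.0716] 0.4 14.1917
0.738 [ 1.5019  0.4997 -0.336 ] -0.2 14.5
0.8 [1.793  0.1233 0.2661] 0.3 14.8083
0.863 [ 1.5957  0.7381 -0.7254] -0.8 15.1167
0.925 [ 1.6452  1.0472 -0.8887] -1.0 15.425
0.988 [1.6067 1.2363 0.1186] -0.1 15.7333
1.05 [ 1.3361  0.8975 -1.0191] -1.2 16.0417
1.1 [ 1.2627  1.1759 -0.5855] -0.8 16.325
1.15 [ 1.1692  1.0818 -0.1226] -0.4 16.6083
1.2 [ 0.3507  1.0909 -0.7256] -0.7 16.8917
1.25 [-0.1029  0.9034 -0.0279] 0.1 17.175
```

```bash
python3 - <<'E'
from h import *
a=arm.snapshot("wrist")[...,::-1];b=arm.snapshot("scene")[170:350,250:430,::-1]
cv2.imwrite("pics/c3.png",np.hstack([cv2.resize(a,(440,330)),cv2.resize(b,(330,330),interpolation=cv2.INTER_CUBIC)]))
print(arm.current_joint_positions(),arm.current_ee_pos(),arm.current_t())
E
```

```text
[  9.5757  22.2424 115.6596 -23.3151  21.5813  41.492 ] [0.5189 0.0959 0.1215] 17.275
```

View pics/c3.png

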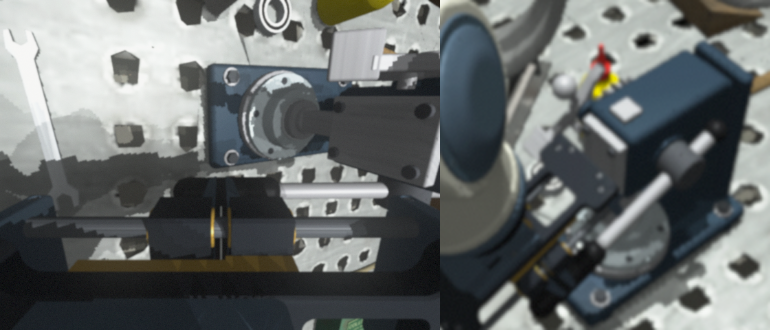

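The lever has come down and now slopes down to the front, and the ram is low. I'll hold this orientation, since joint 5 is near its limit, and take small steps to the stop.

```bash
python3 - <<'E'
from lever import *
R=pose(1.25)[1]; q=1.26;f0=np.array(arm.current_force());t0=arm.current_tau()
while q<1.46:
    p,_,n=pose(q); arm.move_l(p,R,feed=.03); f=np.array(arm.current_force())-f0; e=(np.array(arm.current_ee_pos())-p)@n
    print(round(q,3),f,round(f@n,1),round(e*1e3,2),round(arm.current_t(),2))
    if np.linalg.norm(f)>20:break
    q+=.0075
cv2.imwrite("pics/c4.png",cv2.resize(arm.snapshot("scene")[170:350,250:430,::-1],(540,540),interpolation=cv2.INTER_CUBIC))
E
```

```text
1.26 [-0.5217  1.6501  4.3423] 4.3 0.08 17.52
1.268 [-1.779   0.2012  4.2244] 4.6 0.1 17.77
1.275 [-2.6571  1.0204  5.67  ] 6.3 0.1 18.02
1.283 [-1.6892  0.5315  5.5084] 5.7 0.1 18.27
1.29 [-1.9114  0.5369  5.0303] 5.4 0.1 18.52
1.298 [-1.971   1.2079  5.7308] 6.1 0.09 18.77
1.305 [-2.6407  1.3338  6.5727] 7.2 0.12 19.02
1.313 [-2.3856  1.5583  6.1064] 6.6 0.1 19.27
1.32 [-2.3982  1.501   6.857 ] 7.3 0.1 19.52
1.328 [-1.8779  1.1269  5.931 ] 6.2 0.09 19.77
1.335 [-2.6086  1.7041  5.5849] 6.3 0.11 20.02
1.343 [-3.5076  1.9302  6.3401] 7.4 0.08 20.27
1.35 [-2.678   2.6437  6.3331] 7.1 0.09 20.52
1.358 [-2.9704  2.637   5.6455] 6.6 0.09 20.77
1.365 [-2.7778  2.1059  5.6702] 6.5 0.08 21.02
1.373 [-2.6035  1.914   6.3792] 7.0 0.07 21.27
1.38 [-1.9941  2.2573  6.6598] 6.9 0.07 21.52
1.388 [-3.0846  2.3164  5.6693] 6.7 0.08 21.77
1.395 [-1.8539  1.5308  5.5079] 5.8 0.05 22.02
1.403 [-2.8704  3.1488  5.737 ] 6.7 0.07 22.27
1.41 [-2.5437  1.3687  6.2264] 6.7 0.06 22.52
1.418 [-3.9533  2.857   7.819 ] 9.0 0.1 22.77
1.425 [-5.3704  3.0542 11.7119] 13.0 0.24 23.02
1.433 [-8.7953  2.5167 16.2473] 18.6 0.38 23.27
1.44 [-10.6106   4.5882  20.1754] 23.0 0.5 23.52
```

The force rises steadily from about 1.42, which looks like the stop. I'll back off and check.

```bash
python3 - <<'E'
from lever import *
R=pose(1.25)[1]; p,_,n=pose(1.44); arm.move_l(p+.04*n,R,feed=.1)
arm.move_l(p+np.array([-.06,.01,.2]),R,feed=.2)
print(arm.current_t(),arm.current_force())
C=arm.get_calibration("scene");w=arm.get_calibration("wrist")
def ge(q,r):
    l=np.deg2rad(48)-q;x=S-r*np.cos(l);y=-.052;return np.array([PX+c*x-s*y,PY+s*x+c*y,.172+r*np.sin(l)])
a=arm.snapshot("scene")[...,::-1].copy();b=arm.snapshot("wrist")[...,::-1].copy()
a=cv2.resize(a[170:350,250:430],(540,540),interpolation=cv2.INTER_CUBIC)
for q,col in((1.3,(0,0,255)),(1.4,(0,255,0))):
    for r in(.187,):
        u=(proj("scene",ge(q,r),C)-[250,170])*3;cv2.circle(a,tuple(int(v) for v in u),3,col,-1);print(q,u,proj("wrist",ge(q,r),w))
cv2.imwrite("pics/c5.png",a);cv2.imwrite("pics/w5.png",b)
E
```

```text
25.1333 [ 0.978  -0.347  -0.3264]
1.3 [163.603  504.9462] [271.9818 209.2097]
1.4 [176.9024 510.8241] [275.8048 206.0647]
```

View pics/c5.png

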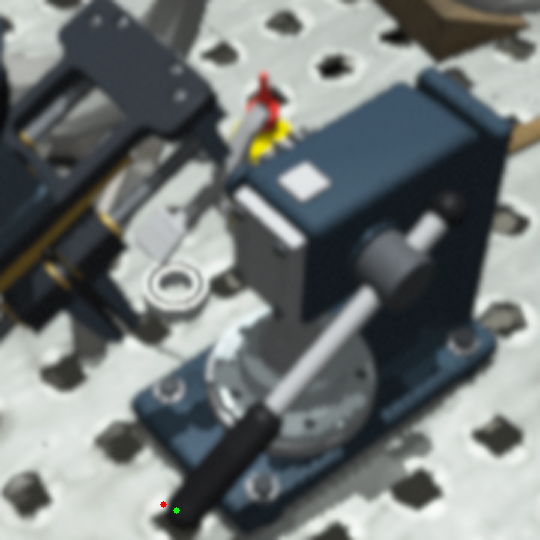

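View pics/w5.png

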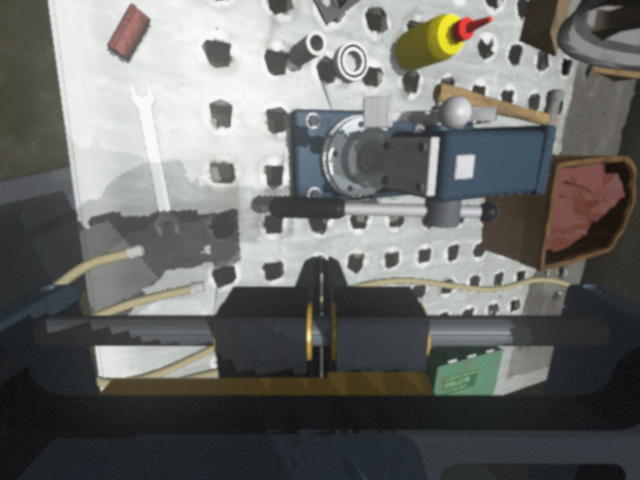

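The lever is at about 1.4 or a little more, and the bearing no longer stands proud. I'll touch the lever again: if the force starts at the same place (~1.415), it is against its stop.

```bash
python3 - <<'E'
from lever import *
R=pose(1.25)[1]; p,_,n=pose(1.40); arm.move_l(p+.03*n,R,feed=.2);f0=np.array(arm.current_force())
for q in (1.40,1.41,1.418,1.425,1.433,1.44,1.447,1.455,1.462):
    p,_,n=pose(q); arm.move_l(p,R,feed=.04); arm.sleep(.1);f=np.array(arm.current_force())-f0
    print(q,f,round(f@n,1),round(arm.current_t(),2))
    if np.linalg.norm(f)>30:break
arm.move_l(p+.04*n,R,feed=.1)
arm.move_l(p+np.array([-.06,.01,.2]),R,feed=.2);print(arm.current_t(),arm.current_force())
E
```

```text
1.4 [-0.847  -0.8788  0.2158] 0.5 27.26
1.41 [-0.7239  0.425   1.2549] 1.5 27.61
1.418 [-4.2142  0.8384  6.1014] 7.5 27.96
1.425 [-5.4674  1.3749 11.4662] 12.7 28.31
1.433 [-7.6132  1.5071 15.1933] 16.9 28.66
1.44 [-10.8664   1.785   19.1351] 22.0 29.01
1.447 [-13.9633   3.0971  24.9297] 28.6 29.36
1.455 [-15.4988   3.0161  28.63  ] 32.5 29.71
31.2667 [-0.2689  0.7435 -0.2835]
```

The force starts at the same place with the same stiffness, so the lever is at its stop. The robot is clear of everything, so I'm handing in.

```bash
python3 -c "
from rig import arm
print(arm.sign_off())"
```

```text
the job is handed in; nothing more can be done
None
```

The job is handed in at about 31 s: the pawl is thrown over and clear of the teeth, and the lever is down against its hard stop with the bearing home in the hub; the hub and loose parts were not touched.

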